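Load a new roll into the label dispenser

TASK

Reload the label dispenser: take its empty spindle out of the L-shaped slots by the black handle, thread it through the off-centre bore of the new label roll lying on the sloped green stand until the red collar meets the roll, and lift and carry the roll on the spindle, never touching the roll itself with the fingers or dropping it. Put the spindle back with its handle on the same side as before, locked at the bottom of the pockets at the closed ends of both slots and with the roll still up against the collar, then let go; leave the packed meals and the stack of lids where they are.

Things in the scene. Friction and masses are not known exactly. Their poses are not given: they have to be found in the camera images.
- spindle: Spindle, 0.14 kg; lies level in the dispenser at the start. Origin: centre of its black handle (50 long, 18 x 18 mm, two faces upright). x axis: from handle to tip. Handle ends at +25 mm, then a 12 mm steel rod; red collar (26 mm across) from +45 to +49; tip at +144, its last 3 mm tapering to 10 mm across. The roll touches the collar when its centre is at +75.
- roll: Loose roll of labels, 80 mm across, about 0.2 kg (varies). Origin: its centre. x axis: along it, at the start 15 degrees upwards, away from the robot. A brown hub, 52 wide, has a 15 mm black-rimmed bore right through. The bore's axis is parallel to x but 7 mm off the roll's centre, towards +z or anything up to 90 degrees from it, never below. Its direction is not reported: look or feel for it.
- stand: Fixed green stand, foot 100 x 90 mm. Origin on the table under the roll's centre (which is 105 mm up); x level, along the trough away from the robot (yaw varies). The trough rises 15 degrees towards +x. Near end open but for a low lip over the lowest 7 mm of the roll's face: the rod enters here. The roll can be pushed 5 mm up to two back posts, 40 mm apart, to 10 mm above its centre; the tip passes between.
- dispenser: Fixed label dispenser, blue foot 104 x 104 mm, two white side plates 6 mm thick at x = -43 and +43 mm, 104 mm tall, each with the same L-shaped slot: in from above, then towards +y. Origin on the table midway between the plates; x along the spindle from handle to tip (yaw varies), z up.
- slot_entry (a point): Middle of the slots' open tops, midway between the plates (dispenser x 0, y 0, z 104 mm). The entry is 18 mm wide and goes down to a floor at z = 75; from there the slot runs to +y below a lip (from y = 9 to 31, underside z = 94). Its floor drops to z = 69 in a pocket from y = 13 to 31 at the closed end. Same axes as the dispenser.
- slot_pocket (a point): Where the handle's centre is when the spindle lies home in the pockets: dispenser x -80, y 22, z 75 mm. The collar inside and the handle outside the -x plate leave it 5 mm of play lengthwise either way, and the pocket 3 mm either way across. Same axes as the dispenser.
- meal_a: Packed meal, black bowl with grey lid, 132 mm in diameter, 54 mm high, beyond the work; origin under its centre. Leave alone.
- meal_b: Packed meal like the other, at the robot's right; origin under its centre. Leave alone.
- lids: Stack of white lids, 132 mm in diameter, 42 mm high, at the robot's left; origin under its centre. Leave alone.
There are look-alikes about, which are no part of the job. What is shaped like the dispenser but orange or pink is not meant. There is more than one size of the spindle; the job needs the smaller.

How it is judged:
On the way:
1. the roll hangs on the spindle, lifted at least 25 mm off the stand's trough (height (world z) of roll above 0.13 m and x of roll in the frame of spindle between 0.05 and 0.115 m and y of roll in the frame of spindle between -0.011 and 0.011 m and z of roll in the frame of spindle between -0.011 and 0.011 m and angle between the x axis of roll and the x axis of spindle, either way round below 0.12 rad), for 0.2 s.
At the end, for the whole second after the job is handed in: The spindle lies at rest in the pockets of both slots (axis within 6 mm of the pockets' middle across and 5 mm of its home height, within 10 mm lengthwise, within 0.08 rad of the dispenser's x axis, handle on the -x side) with the roll on it, its face within 8 mm of the collar, at rest and released (x of spindle in the frame of dispenser between -0.09 and -0.07 m and y of spindle in the frame of dispenser between 0.016 and 0.028 m and z of spindle in the frame of dispenser between 0.07 and 0.079 m and angle between the x axis of spindle and the x axis of dispenser, either way round below 0.08 rad and x of roll in the frame of spindle between 0.067 and 0.083 m and y of roll in the frame of spindle between -0.011 and 0.011 m and z of roll in the frame of spindle between -0.011 and 0.011 m and angle between the x axis of roll and the x axis of spindle, either way round below 0.12 rad and linear speed of each of spindle, roll below 0.02 m/s); the robot touches nothing.
It fails at once if the fingers touch the roll (contact force between the fingers and roll above 0.5 N).
It fails at once if the roll is dropped onto the table (height (world z) of roll below 0.055 m).
It fails at once if a packed meal or the stack of lids is moved by more than 25 mm (distance of any of meal_a, meal_b, lids from where it was at the start of the episode above 0.025 m).
It also fails if it takes over 72 s, if anything falls off the work surface, if the arm or the gripper's body presses on something with over 40 N, if the wrist force passes 120 N, or if a joint passes its speed limit or range.

ROBOT

A 6-joint arm with a two-finger parallel gripper is mounted at the origin on the work surface. World frame = base frame: x ahead of the robot, y to its left, z up, the work surface at z = 0. Lengths are in m, angles in rad, forces in N, time in s.
With the tool pointing down it reaches from about 0.375 to 0.9 m from the base axis. Payload 3.1 kg.
Tool frame: the origin (TCP) lies midway between the tips of the shut fingers; the grasp point (between the pads) lies 19 mm behind it; x points along the fingers, z is the direction in which the jaws open and shut, and the axes are right-handed (so a half turn about x gives the same grasp; the last joint's range is limited). The gripper opens to 87 mm and grips with 3 to 60 N. Pads are 19 mm wide; open, the fingers measure 117 mm over their backs; the gripper's body (75 mm by 190 mm) begins 51 mm behind the grasp point.
Start: joints at [1.147, 0.527, 1.433, -0, 1.181, -0.178], TCP at [0.151, 0.606, 0.223] pointing down, gripper open.
Joint ranges: [-3.08, 3.08], [-0.75, 2.2], [0.22, 2.44], [-1.43, 4.57], [0, 2.65], [-2.85, 2.85]. Speed limits (rad/s): [2.79, 2.79, 3.14, 3.14, 3.14, 3.14].

INTERFACE

Orientations are given as a unit quaternion [x, y, z, w].
In Python, from rig import readout, imaging, robot gives the robot as it stands. The module is installed in compiled form; this text tells all that it offers.
- The arm moves only by the tool play_rows, never from a script. Its argument "rows" is text: rows parted by semicolons, each of 7 numbers parted by spaces: the turn, a rotation vector about the tool's x, y, z in rad, then the shift along the tool's x, y, z in mm, then the closure, from 0 (fully open) to 1 (shut). In form: ax ay az tx ty tz gripper; .... A call has 1 to 8 rows; each row shifts and turns the commanded pose from where the row before left it, along the tool's axes as they then stand; what a row does not reach is not made up. A row lasts 1/12 s, in which the tool goes at most 41.7 mm and 7.16 degrees, less where a joint would pass 70% of its speed; a pose out of reach is approached as far as the arm can. A call with a gripper value outside its range is refused whole. The fingers move at their own pace and stop on an object; "squeeze" is the grip in N (left out, the last holds). Time passes only in rows, so rows that do not move let the fingers close. It gives the time, the measured TCP pose, the force and the opening at its end, in the units of the state.
- readout.get_obs(): the state, without advancing time (a new reading comes with each control period).
- imaging.camera(name): name is "scene" or "top" or "wrist"; returns the picture (420x560x3 uint8, blue, green, red); there is no depth.
- imaging.camera_info(name): a dict with "K" (3x3 intrinsics, pixels), "k1" (the pictures are not rectified: a ray, as slopes to the right and down, at radius r is drawn at 1 + k1 r^2 times it, then the intrinsics apply), "world_to_cam" (4x4, takes a point from world to camera coordinates). Camera axes: x right, y down, z forward; pixel columns grow to the right and rows downward; lengths in m; the calibration is good to about 2 mm. A picture is of the moment at which its call begins: read the wrist's pose just before it. camera_info takes no time and is no camera call; for the wrist camera it gives the pose at the moment of the call.
- robot.hand_in(): hands the job in, once; it reports no verdict.
The state is a dict: "time": time; "q": joint angles; "joint_velocities": joint speeds; "joint_torque": joint torques, N m; "position": TCP position; "tool_rot": TCP orientation; "ft_force": force on the tool from outside, world axes, zero at the start; "moment": the same for the moment, N m; "grip_width": finger opening in m.
Only numpy, scipy, OpenCV 4.12 (cv2) and the standard library are available. Lean on these libraries where they do the work, as an engineer would, in place of code of your own. Each camera call takes 0.05 s, during which the arm holds its last target. There are 200 camera calls.

## Working session

There is one attempt and no reset: what is moved stays moved. The work goes in short steps, Python scripts to look and compute and a tool call to move; the robot and the scene stay as the last step left them, time stands still between calls to the robot, and variables do not carry over. Pictures are saved under pics/ and viewed, about 8 in all and at most 12, crops included, and the job is handed in when it is done.

Besides the shell and the picture viewer there is one more tool, called after ">>>" as name(argument=value, ...), one argument or row to a line, values as JSON. play_rows: Moves the arm, as the interface text tells. Its arguments: {"type":"object","properties":{"rows":{"type":"string"},"squeeze":{"type":"number"}},"required":["rows"]}

```bash
mkdir -p pics; python3 - <<'E'
from rig import readout, imaging, robot
import cv2,numpy as np
o=readout.get_obs();print(o)
for n in("scene","top"):
    cv2.imwrite(f"pics/{n}0.png",imaging.camera(n))
for n in("scene","top","wrist"):
    print(n,imaging.camera_info(n))
E
```

```text
{'time': 0.0, 'q': array([ 1.14748881e+00,  5.28443737e-01,  1.43391519e+00, -1.27783311e-05,
        1.18136118e+00, -1.78510109e-01]), 'joint_velocities': array([ 0.00015783,  0.00069936,  0.00066839,  0.00062184, -0.00163458,
        0.00025555]), 'joint_torque': array([-9.26397297e-04, -4.40038776e+01, -1.76596874e+01,  6.34337962e-02,
        5.81251353e-02, -1.36738199e-04]), 'position': array([0.15115131, 0.60569507, 0.2215813 ]), 'tool_rot': array([-0.43556779,  0.55796825,  0.43485974,  0.55664094]), 'ft_force': array([-0.2317794 ,  0.25927653, -0.78417932]), 'moment': array([-0.00974123, -0.01495326, -0.02185021]), 'grip_width': 0.08693426170139884}
scene {'K': array([[412.53999227,   0.        , 287.85543193],
       [  0.        , 412.53999227, 211.76790523],
       [  0.        ,   0.        ,   1.        ]]), 'k1': 0.005017256570591534, 'world_to_cam': array([[-0.91577419,  0.40149225,  0.01271201,  0.54066501],
       [ 0.3415558 ,  0.79493914, -0.50140941, -0.14816901],
       [-0.21141727, -0.45483594, -0.86511676,  1.42558483],
       [ 0.        ,  0.        ,  0. 
[... 332 characters left out ...]
592980e-01,  8.84608606e-03, -1.95854932e-01,
         5.74608913e-01],
       [ 1.95871252e-01,  1.00929638e-03, -9.80629101e-01,
         1.17165470e+00],
       [ 0.00000000e+00,  0.00000000e+00,  0.00000000e+00,
         1.00000000e+00]])}
wrist {'K': array([[290.77889721,   0.        , 280.71466531],
       [  0.        , 290.77889721, 208.39939925],
       [  0.        ,   0.        ,   1.        ]]), 'k1': 0.001391896744417401, 'world_to_cam': array([[ 0.24321615,  0.96997122, -0.0013156 , -0.62364075],
       [ 0.93384058, -0.23378937,  0.27071073, -0.03122305],
       [ 0.26227405, -0.06706979, -0.96265984,  0.39060954],
       [ 0.        ,  0.        ,  0.        ,  1.        ]])}
```

View pics/top0.png

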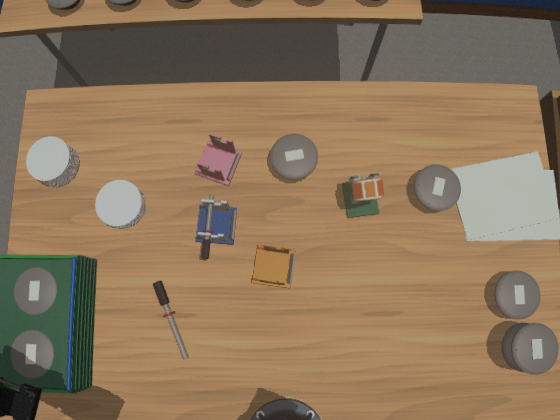

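View pics/scene0.png

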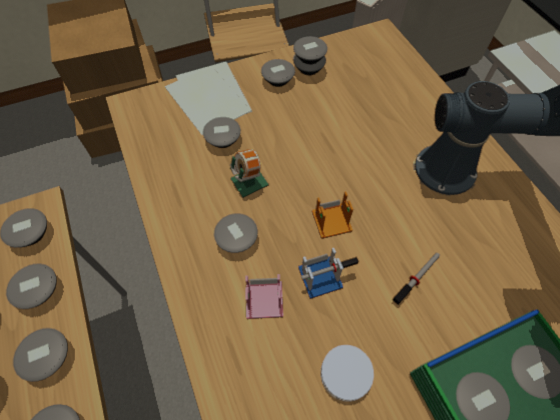

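```bash
cat > h.py <<'E'
from rig import readout, imaging, robot
import cv2,numpy as np
from scipy.spatial.transform import Rotation as R
def ray(n,px,ci=None):
    ci=ci or imaging.camera_info(n);K=ci["K"];T=ci["world_to_cam"]
    u=np.atleast_2d(px).astype(float);d=np.c_[(u[:,0]-K[0,2])/K[0,0],(u[:,1]-K[1,2])/K[1,1]]
    s=d.copy()
    for _ in range(10): s=d/(1+ci["k1"]*(s**2).sum(1,keepdims=True))
    r=np.c_[s,np.ones(len(s))]@T[:3,:3]
    return -T[:3,:3].T@T[:3,3], r/np.linalg.norm(r,axis=1,keepdims=True)
def cast(n,px,z,ci=None):
    c,r=ray(n,px,ci);return c+r*((z-c[2])/r[:,2])[:,None]
def proj(n,P,ci=None):
    ci=ci or imaging.camera_info(n);K=ci["K"];T=ci["world_to_cam"]
    p=np.atleast_2d(P)@T[:3,:3].T+T[:3,3];s=p[:,:2]/p[:,2:]
    s=s*(1+ci["k1"]*(s**2).sum(1,keepdims=True))
    return s*[K[0,0],K[1,1]]+K[:2,2]
def pose():
    o=readout.get_obs();return np.array(o["position"]),R.from_quat(o["tool_rot"]),o
def frame(axis,tilt_up=None):
    """tool rotation: fingers normal to axis & pointing down, jaws (z) level across axis"""
    a=axis/np.linalg.norm(axis);z=np.cross([0,0,1],a);z/=np.linalg.norm(z)
    x=np.cross(a,z);x=-x if x[2]>0 else x
    return x,z,a
def goto(P,Rt,grasp=True):
    """P target; print turn then shift in tool axes; half turn options"""
    p,r,o=pose()
    for k in (0,1):
        Rk=Rt*R.from_rotvec([np.pi*k,0,0])
        rv=(r.inv()*Rk).as_rotvec()
        tcp=np.array(P)+(Rk.apply([.019,0,0]) if grasp else 0)
        print("turn",rv.round(4),"deg",np.degrees(np.linalg.norm(rv)).round(1),"| shift after turn mm",(Rk.inv().apply(tcp-p)*1000).round(1),"| before",(r.inv().apply(tcp-p)*1000).round(1))
def toolrot(axis):
    x,z,a=frame(np.array(axis,float));return R.from_matrix(np.c_[x,np.cross(z,x),z])
E
python3 - <<'E'
from h import *
im=cv2.imread("pics/top0.png");hsv=cv2.cvtColor(im,cv2.COLOR_BGR2HSV)
def blobs(m,box,mn=5):
    M=np.zeros_like(m);x0,y0,x1,y1=box;M[y0:y1,x0:x1]=m[y0:y1,x0:x1]
    n,l,s,c=cv2.connectedComponentsWithStats(M)
    return [(s[i,4],c[i]) for i in range(1,n) if s[i,4]>=mn],l
b=(185,185,250,265)
blk=(hsv[...,2]<50).astype(np.uint8)
bl,l=blobs(blk,(195,230,220,265));print("black",bl)
for i,(a,c) in enumerate(bl,1): 
    ys,xs=np.where(l==i); r=cv2.minAreaRect(np.c_[xs,ys].astype(np.float32));print(r)
    print(cast("top",cv2.boxPoints(r),.084).round(4), cast("top",c,.08).round(4))
red=((hsv[...,1]>120)&((hsv[...,0]<6)|(hsv[...,0]>172))&(hsv[...,2]>60)).astype(np.uint8)
bl,l=blobs(red,b,2);print("red",[(a,c,cast("top",c,.083).round(4)) for a,c in bl])
blue=((hsv[...,0]>100)&(hsv[...,0]<128)&(hsv[...,1]>100)).astype(np.uint8)
bl,l=blobs(blue,b,3)
ys,xs=np.where(l>0);r=cv2.minAreaRect(np.c_[xs,ys].astype(np.float32));print("blue",r,cast("top",cv2.boxPoints(r),.01).round(4))
gr=((hsv[...,0]>50)&(hsv[...,0]<95)&(hsv[...,1]>70)).astype(np.uint8)
bl,l=blobs(gr,(330,165,395,225),5);print("green",bl)
ys,xs=np.where(l>0);r=cv2.minAreaRect(np.c_[xs,ys].astype(np.float32));print("green",r,cast("top",cv2.boxPoints(r),.01).round(4))
print("cam in tool:");p,r,o=pose();ci=imaging.camera_info("wrist");T=ci["world_to_cam"]
print(r.inv().apply(-T[:3,:3].T@T[:3,3]-p), r.inv().apply(T[2,:3]), r.inv().apply(T[0,:3]))
c=[cv2.resize(im[y-45:y+45,x-60:x+60],None,fx=6.6,fy=6.6,interpolation=cv2.INTER_CUBIC)[:,:396] for x,y in((225,225),(385,190))]
cv2.imwrite("pics/c.png",np.hstack(c))
E
```

```text
black []
red [(np.int32(14), array([207.35714286, 230.5       ]), array([[0.5351, 0.1959, 0.083 ]]))]
blue ((215.93597412109375, 224.08021545410156), (35.24220275878906, 35.299137115478516), 4.899093151092529) [[0.521  0.2361 0.01  ]
 [0.6196 0.2302 0.01  ]
 [0.6101 0.1322 0.01  ]
 [0.512  0.1394 0.01  ]]
green []
green ((0.0, 0.0), (0.0, 0.0), 0.0) [[1.3453 0.9549 0.01  ]
 [1.3453 0.9549 0.01  ]
 [1.3453 0.9549 0.01  ]
 [1.3453 0.9549 0.01  ]]
cam in tool:
[-0.16194199  0.07503163 -0.00043416] [ 9.62567674e-01 -2.71041236e-01  3.48321973e-04] [-6.24804123e-04 -9.33785951e-04  9.99999369e-01]
```

View pics/c.png

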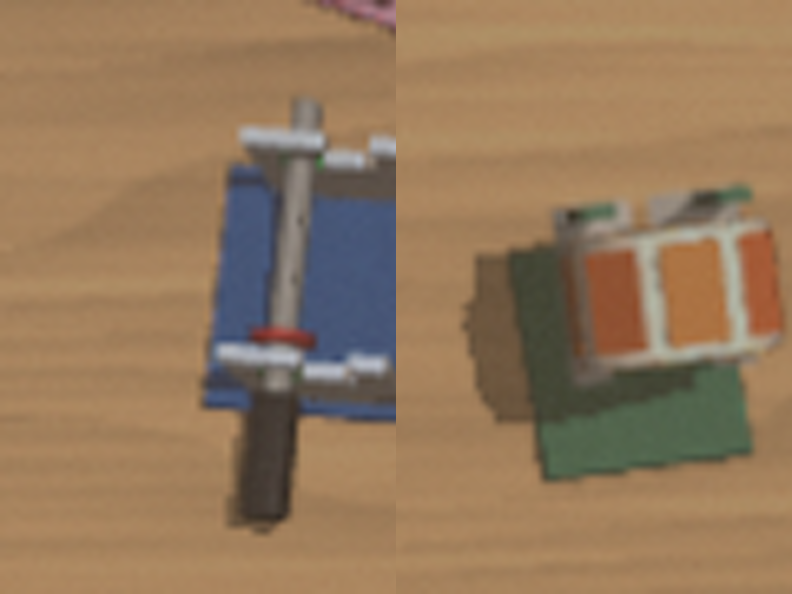

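```bash
python3 - <<'E'
from h import *
q=np.array([[265,515],[305,110],[268,455]])/6.6+[165,180]
P=np.r_[cast("top",q[:1],.080),cast("top",q[1:2],.078),cast("top",q[2:],.084)]
print(P.round(4));a=P[1]-P[0];a[2]=0;a/=np.linalg.norm(a);print("yaw",np.degrees(np.arctan2(a[1],a[0])),"len",np.linalg.norm(P[1]-P[0]))
h=P[0]+a*.025;print("handle",h)
Rt=toolrot(a)
goto([h[0]+.02*0,h[1],.22],Rt)
# stand foot corners in crop 2
q=np.array([[545,478],[750,452],[512,250],[735,345]]);q=(q-[396,0])/6.6+[325,145]
print("stand",cast("top",q,.008).round(4))
q=np.array([[665,295]]);q=(q-[396,0])/6.6+[325,145];print("roll top",cast("top",q,.145))
E
```

```text
[[0.4641 0.2006 0.08  ]
 [0.6263 0.1885 0.078 ]
 [0.487  0.1993 0.084 ]]
yaw -4.270752323168 len 0.16266703228870422
handle [0.48900076 0.19878818 0.08      ]
turn [-0.1702 -0.0019 -0.0005] deg 9.8 | shift after turn mm [  20.7 -367.2 -380.7] | before [  21.1 -426.4 -312.9]
turn [ 2.9714e+00 -8.0000e-04  2.8000e-03] deg 170.2 | shift after turn mm [ 20.7 367.2 380.7] | before [  21.1 -426.4 -312.9]
stand [[ 0.5811 -0.1786  0.008 ]
 [ 0.5915 -0.2658  0.008 ]
 [ 0.68   -0.1683  0.008 ]
 [ 0.6378 -0.2618  0.008 ]]
roll top [[ 0.62419064 -0.20681836  0.145     ]]
```

>>> play_rows(
  rows="-.085 0 0 0 0 0 0;-.085 0 0 0 0 0 0;0 0 0 1.5 -28.2 -29.3 0;0 0 0 1.5 -28.2 -29.3 0;0 0 0 1.5 -28.2 -29.3 0;0 0 0 1.5 -28.2 -29.3 0;0 0 0 1.5 -28.2 -29.3 0;0 0 0 1.5 -28.2 -29.3 0",
)

```text
time: 0.77
position: [0.3076, 0.4167, 0.2132]
tool_rot: [-0.481, 0.518, 0.481, 0.518]
ft_force: [0.5, 0.1, 0.0]
grip_width: 0.0869
```

>>> play_rows(
  rows="0 0 0 1.5 -28.2 -29.3 0;0 0 0 1.5 -28.2 -29.3 0;0 0 0 1.5 -28.2 -29.3 0;0 0 0 1.5 -28.2 -29.3 0;0 0 0 1.5 -28.2 -29.3 0;0 0 0 1.5 -28.2 -29.3 0;0 0 0 1.5 -28.2 -29.3 0;0 0 0 0 0 0 0",
)

```text
time: 1.43
position: [0.4944, 0.1938, 0.2029]
tool_rot: [-0.481, 0.519, 0.478, 0.521]
ft_force: [0.9, -0.1, -0.7]
grip_width: 0.0867
```

```bash
python3 - <<'E'
from h import *
import pickle
p,r,o=pose();print(p,r.as_matrix().round(3),o["time"])
ci=imaging.camera_info("wrist");im=imaging.camera("wrist");pickle.dump((im,ci),open("w1.pkl","wb"));cv2.imwrite("pics/w1.png",im)
E
```

```text
[0.49437539 0.19381921 0.20290161] [[ 0.005 -0.997  0.081]
 [-0.002  0.081  0.997]
 [-1.    -0.005 -0.002]] 1.4333
```

View pics/w1.png

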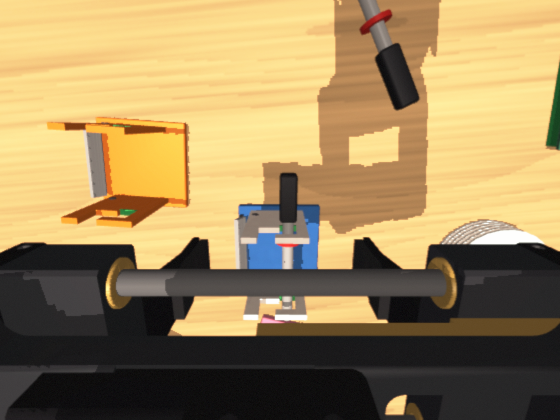

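```bash
python3 - <<'E'
from h import *
import pickle
im,ci=pickle.load(open("w1.pkl","rb"));hsv=cv2.cvtColor(im,cv2.COLOR_BGR2HSV)
x0,y0,x1,y1=265,160,312,232
m=(hsv[y0:y1,x0:x1,2]<70).astype(np.uint8)
n,l,s,c=cv2.connectedComponentsWithStats(m)
i=1+np.argmax(s[1:,4]);print(s[i],c[i]+[x0,y0])
for v in range(s[i,1],s[i,1]+s[i,3],6):
    xs=np.where(l[v]==i)[0];print(v+y0,xs.min()+x0,xs.max()+x0,im[v+y0,284:294:3].tolist())
red=((hsv[...,1]>150)&((hsv[...,0]<6)|(hsv[...,0]>172))&(hsv[...,2]>60));red[:228]=0;red[260:]=0;red[:,:265]=0;red[:,310:]=0
ys,xs=np.where(red);print("red",xs.mean(),ys.mean(),len(xs),xs.min(),xs.max(), cast("wrist",[xs.mean(),ys.mean()],.083,ci))
bl=((hsv[...,0]>100)&(hsv[...,0]<128)&(hsv[...,1]>120)).astype(np.uint8);bl[:190]=0;bl[275:]=0;bl[:,:220]=0;bl[:,335:]=0
ys,xs=np.where(bl);print("blue cols",xs.min(),xs.max(),"row",ys.min());
for v in(210,225,240,255):
  t=np.where(bl[v])[0];print(v,t.min() if len(t) else 0,t.max() if len(t) else 0, cast("wrist",[t.max()+.5,v],.008,ci) if len(t) else 0)
cv2.imwrite("pics/w1c.png",cv2.resize(im[155:325,220:340],None,fx=3.5,fy=3.5,interpolation=cv2.INTER_CUBIC))
E
```

```text
[ 14  13  19  50 837] [287.98088411 197.44444444]
173 282 294 [[26, 35, 46], [27, 34, 45], [27, 34, 46], [26, 35, 47]]
179 280 296 [[46, 47, 51], [47, 48, 51], [45, 47, 51], [45, 46, 49]]
185 280 296 [[43, 44, 48], [44, 44, 48], [45, 45, 50], [45, 45, 49]]
191 280 296 [[42, 43, 46], [43, 43, 46], [43, 44, 47], [44, 45, 48]]
197 280 296 [[40, 41, 46], [41, 41, 44], [40, 41, 45], [40, 41, 45]]
203 280 296 [[39, 40, 42], [39, 39, 43], [39, 39, 43], [38, 39, 42]]
209 280 296 [[37, 37, 41], [38, 38, 41], [36, 36, 40], [38, 37, 41]]
215 280 296 [[36, 37, 40], [36, 36, 39], [36, 37, 39], [37, 36, 39]]
221 281 295 [[34, 35, 38], [34, 35, 37], [32, 34, 37], [31, 30, 34]]
red 287.9183673469388 244.83673469387756 49 278 297 [[0.5392999  0.19727813 0.083     ]]
blue cols 239 318 row 205
210 239 318 [[0.52673928 0.2391059  0.008     ]]
225 307 318 [[0.54699687 0.23816894 0.008     ]]
240 258 317 [[0.56776624 0.23589126 0.008     ]]
255 248 316 [[0.58917986 0.23354254 0.008     ]]
```

View pics/w1c.png

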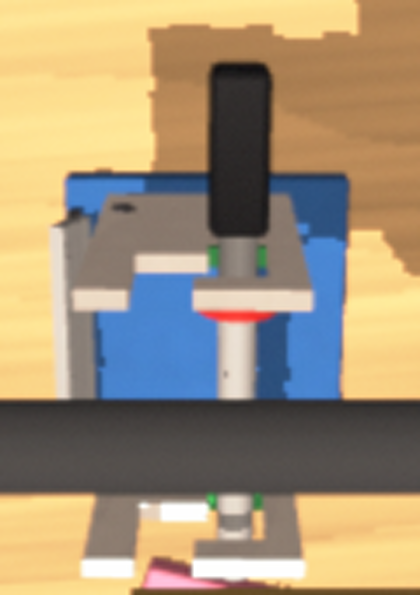

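```bash
python3 - <<'E'
from h import *
import pickle
im,ci=pickle.load(open("w1.pkl","rb"))
H=cast("wrist",[[288,177],[288,222.5],[288.0,199]],.084,ci);print("handle top",H.round(4))
f=lambda a:np.array(a)/3.5+[220,155]
N=cast("wrist",f([[128,300],[193,299],[73,300],[313,299]]),.104,ci);print("near plate",N.round(4))
F=cast("wrist",f([[133,568],[194,568],[81,568],[304,568]]),.104,ci);print("far plate",F.round(4))
e=N[:2].mean(0);g=F[:2].mean(0);print(e,g,np.linalg.norm(g-e),np.degrees(np.arctan2(*(g-e)[1::-1])))
d=N[3]-N[2];print("plate width",np.linalg.norm(d),np.degrees(np.arctan2(-d[0],d[1])))
tip=cast("wrist",f([[234,531]]),.078,ci);print("tip",tip)
a=H[1]-H[0];print(np.degrees(np.arctan2(a[1],a[0])),np.linalg.norm(a)); a=tip[0]-H[0];print(np.degrees(np.arctan2(a[1],a[0])))
E
```

```text
handle top [[0.4678 0.2027 0.084 ]
 [0.5144 0.1992 0.084 ]
 [0.4898 0.2011 0.084 ]]
near plate [[0.5236 0.1677 0.104 ]
 [0.5247 0.1856 0.104 ]
 [0.5223 0.1526 0.104 ]
 [0.5274 0.2185 0.104 ]]
far plate [[0.6092 0.1602 0.104 ]
 [0.6106 0.1783 0.104 ]
 [0.6079 0.1447 0.104 ]
 [0.6133 0.211  0.104 ]]
[0.52414907 0.17664364 0.104     ] [0.60990371 0.16927436 0.104     ] 0.08607068983887442 -4.91161668452775
plate width 0.06600887710705448 -4.420518716970585
tip [[0.61692875 0.19033254 0.078     ]]
-4.30544513516083 0.04672919571821092
-4.749862065382035
```

>>> play_rows(
  rows="-.1 0 0 0 0 0 0;-.1 0 0 0 0 0 0;0 0 0 0 -3 -38 0;0 0 0 0 -3 -38 0;0 0 0 0 -3 -38 0;0 0 0 0 -3 -38 0;0 0 0 0 -3 -38 0;0 0 0 0 -3 -38 0",
)

```text
time: 2.15
position: [0.534, -0.0248, 0.2029]
tool_rot: [-0.53, 0.467, 0.531, 0.467]
ft_force: [1.4, 0.8, -0.6]
grip_width: 0.0873
```

>>> play_rows(
  rows="0 0 0 5 -3 -38 0;0 0 0 5 -3 -38 0;0 0 0 5 -3 -38 0;0 0 0 5 -3 -38 0;0 0 0 5 -3 -38 0;0 0 -.11 0 0 0 0;0 0 -.11 0 0 0 0;0 0 -.11 0 0 0 0",
)

```text
time: 2.82
position: [0.5738, -0.2108, 0.1779]
tool_rot: [0.601, -0.373, -0.445, -0.549]
ft_force: [-0.4, 0.9, -1.0]
grip_width: 0.0871
```

>>> play_rows(
  rows="0 0 -.11 0 0 0 0;0 0 -.11 0 0 0 0;0 0 -.11 0 0 0 0;0 0 -.11 0 0 0 0;0 0 -.11 0 0 0 0;0 0 0 0 0 0 0;0 0 0 0 0 0 0",
)

```text
time: 3.4
position: [0.6414, -0.1788, 0.2594]
tool_rot: [0.642, -0.295, -0.322, -0.63]
ft_force: [-0.3, 0.2, -0.3]
grip_width: 0.0868
```

```bash
python3 - <<'E'
from h import *
import pickle
p,r,o=pose();print(p,r.as_matrix().round(3),o["time"])
ci=imaging.camera_info("wrist");im=imaging.camera("wrist");pickle.dump((im,ci),open("w2.pkl","wb"));
print("cam",-ci["world_to_cam"][:3,:3].T@ci["world_to_cam"][:3,3])
cv2.imwrite("pics/w2.png",im)
E
```

```text
[ 0.64139887 -0.17881563  0.25939546] [[ 0.619 -0.784 -0.041]
 [ 0.026 -0.031  0.999]
 [-0.785 -0.619  0.001]] 3.4
cam [ 0.48189608 -0.18565104  0.34054999]
```

View pics/w2.png

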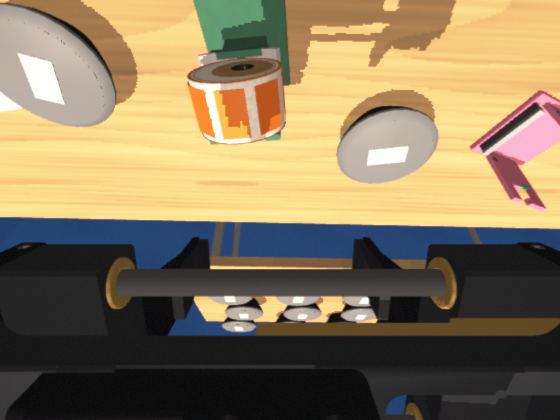

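```bash
python3 - <<'E'
from h import *
p,r,o=pose();print(p,o["q"].round(3),o["joint_velocities"].round(3))
im=cv2.imread("pics/w2.png")
# desired: tilt 38deg, yaw 6.8
for tilt in(25,38):
    th=np.radians(6.8);t=np.radians(tilt);f=np.array([np.cos(th),np.sin(th),0]);z=np.array([-np.sin(th),np.cos(th),0]);x=f*np.sin(t)-np.array([0,0,np.cos(t)]);Rt=R.from_matrix(np.c_[x,np.cross(z,x),z])
    cam=np.array([.58,-.217,.1])-.23*(Rt.apply([.963,-.271,0]));print(tilt,cam);tcp=cam-Rt.apply([-.162,.075,0]);print(tcp);goto(tcp,Rt,False)
E
```

```text
[ 0.64085496 -0.17924041  0.25838866] [-0.622  0.389  1.798  0.815  0.552 -2.854] [-0.018  0.02   0.005 -0.001 -0.    -0.001]
25 [ 0.43095997 -0.23477195  0.27439632]
[ 0.56643744 -0.21861724  0.15927082]
turn [-0.0682 -0.0393  0.2301] deg 13.9 | shift after turn mm [ 56.6 113.1 -30.3] | before [ 30.9 120.9 -36.6]
turn [3.0526 0.3529 0.0603] deg 176.1 | shift after turn mm [  56.6 -113.1   30.3] | before [ 30.9 120.9 -36.6]
38 [ 0.39582518 -0.23896152  0.23616232]
[ 0.55354581 -0.22015447  0.15467919]
turn [-0.0631 -0.0467  0.0033] deg 4.5 | shift after turn mm [ 25.4 136.  -30.3] | before [ 26.5 133.9 -37.6]
turn [3.0776 0.0051 0.0719] deg 176.4 | shift after turn mm [  25.4 -136.    30.3] | before [ 26.5 133.9 -37.6]
```

>>> play_rows(
  rows="-.023 -.013 .077 0 0 0 0;-.023 -.013 .077 0 0 0 0;-.023 -.013 .077 0 0 0 0;0 0 0 0 0 0 0;0 0 0 0 0 0 0",
)

```text
time: 3.87
position: [0.6416, -0.1807, 0.258]
tool_rot: [0.618, -0.344, -0.414, -0.573]
ft_force: [0.3, 0.1, -0.1]
grip_width: 0.087
```

```bash
python3 - <<'E'
from h import *
p,r,o=pose();print(p,o["q"].round(3),o["joint_velocities"].round(3));print(r.as_matrix().round(3))
for tilt in(25,30):
    th=np.radians(6.8);t=np.radians(tilt);f=np.array([np.cos(th),np.sin(th),0]);z=np.array([-np.sin(th),np.cos(th),0]);x=f*np.sin(t)-np.array([0,0,np.cos(t)]);Rt=R.from_matrix(np.c_[x,np.cross(z,x),z])
    cam=np.array([.60,-.215,.1])-.23*(Rt.apply([.92,-.39,0]));print(tilt,cam);tcp=cam-Rt.apply([-.162,.075,0]);print(tcp);goto(tcp,Rt,False)
E
```

```text
[ 0.64156601 -0.18070736  0.25798984] [-0.568  0.417  1.617  0.383  0.797 -2.483] [-0.008 -0.006  0.059  0.013 -0.002 -0.004]
[[ 0.421 -0.9   -0.117]
 [ 0.049 -0.106  0.993]
 [-0.906 -0.424 -0.001]]
25 [ 0.43047911 -0.23521414  0.25386587]
[ 0.56595658 -0.21905943  0.13874038]
turn [-0.001  -0.0012  0.0012] deg 0.1 | shift after turn mm [ 74.4 122.6 -29.1] | before [ 74.3 122.6 -29.2]
turn [3.1406e+00 1.9000e-03 1.8000e-03] deg 179.9 | shift after turn mm [  74.4 -122.6   29.1] | before [ 74.3 122.6 -29.2]
30 [ 0.41780823 -0.23672505  0.23840098]
[ 0.56273344 -0.21944377  0.13560486]
turn [-0.001  -0.0012 -0.0861] deg 4.9 | shift after turn mm [ 64.6 133.  -29.1] | before [ 75.8 126.9 -29.2]
turn [ 3.1377e+00 -1.3510e-01  1.9000e-03] deg 179.9 | shift after turn mm [  64.6 -133.    29.1] | before [ 75.8 126.9 -29.2]
```

>>> play_rows(
  rows="0 0 0 0 31 -7.3 0;0 0 0 0 31 -7.3 0;0 0 0 0 31 -7.3 0;0 0 0 15 30 -7.3 0;0 0 0 29 0 0 0;0 0 0 27 0 0 0;0 0 0 0 0 0 0;0 0 0 0 0 0 0",
)

```text
time: 4.53
position: [0.5673, -0.2163, 0.1454]
tool_rot: [0.613, -0.352, -0.417, -0.572]
ft_force: [-0.1, -0.3, -0.4]
grip_width: 0.0873
```

```bash
python3 - <<'E'
from h import *
import pickle
p,r,o=pose();print(p,o["q"].round(3),r.as_matrix().round(3).tolist(),o["time"])
ci=imaging.camera_info("wrist");im=imaging.camera("wrist");pickle.dump((im,ci),open("w3.pkl","wb"));
c=proj("wrist",[[.605,-.215,.10]],ci)[0];print(c)
x,y=np.clip(c.astype(int),[80,60],[480,360]);x0,y0=x-80,y-60;print("crop origin",x0,y0)
cv2.imwrite("pics/w3.png",cv2.resize(im[y0:y0+120,x0:x0+160],None,fx=5,fy=5,interpolation=cv2.INTER_CUBIC))
E
```

```text
[ 0.56727832 -0.21625193  0.14536765] [-0.703  0.523  1.841  0.592  0.561 -2.855] [[0.405, -0.908, -0.109], [0.046, -0.099, 0.994], [-0.913, -0.408, 0.002]] 4.5333
[277.26832885 243.15447156]
crop origin 197 183
```

View pics/w3.png

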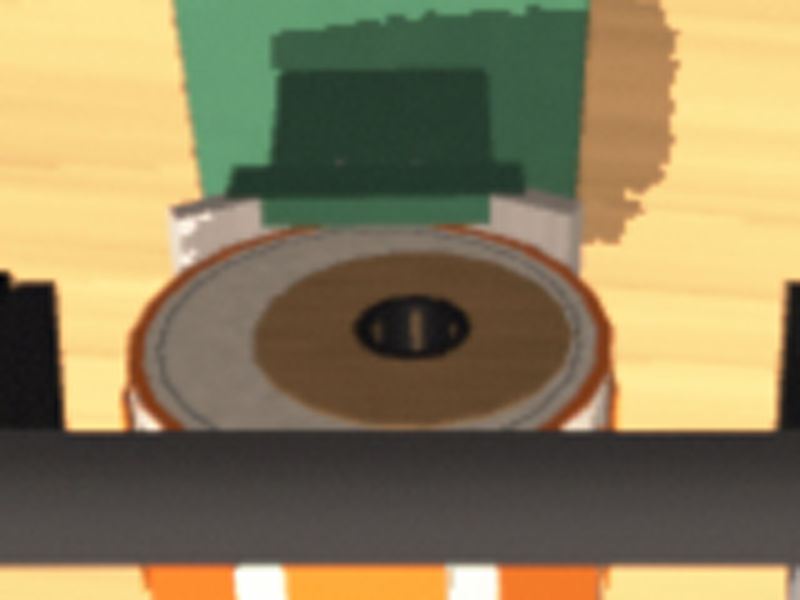

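```bash
cat > m.py <<'E'
from h import *
import pickle
from scipy.optimize import least_squares
im,ci=pickle.load(open("w3.pkl","rb"));hsv=cv2.cvtColor(im,cv2.COLOR_BGR2HSV)
f=lambda a:np.array(a)/5+[197-.4,183-.4]
E_=cast("wrist",f([[182,60],[200,180],[587,60],[577,185]]),.01,ci);print(E_.round(4))
yl=[np.degrees(np.arctan2(*(E_[i+1]-E_[i])[1::-1])) for i in(0,2)];print("foot edge yaws",yl)
big=cv2.resize(hsv[183:303,197:357],None,fx=5,fy=5,interpolation=cv2.INTER_LINEAR)
m=((big[...,0]<16)&(big[...,1]>150)&(big[...,2]>80))
# outer arc: for each row left-most & right-most orange
pts=[]
for v in range(235,400,5):
    xs=np.where(m[v,115:640])[0]+115
    if len(xs): pts+= [(xs.min(),v)] if xs.min()<300 else []; pts+= [(xs.max(),v)] if xs.max()>450 else []
pts=np.array(pts);print(len(pts),pts[:6].tolist(),pts[-6:].tolist())
gray=cv2.GaussianBlur(big[...,2],(5,5),0)
b=(gray<60).astype(np.uint8);b[:280]=0;b[375:]=0;b[:,:340]=0;b[:,490:]=0
k,_=cv2.findContours(b,cv2.RETR_EXTERNAL,cv2.CHAIN_APPROX_NONE);k=max(k,key=cv2.contourArea);bore=cv2.fitEllipse(k);print("bore",bore)
for yaw in (np.mean(yl),6.0,8.0):
    th=np.radians(yaw);F=np.array([np.cos(th),np.sin(th),0]);n=F*np.cos(np.radians(15))+np.array([0,0,np.sin(np.radians(15))])
    L=np.array([-np.sin(th),np.cos(th),0]);U=np.cross(n,L)
    c0,r=ray("wrist",f(pts),ci);
    def onp(d,cc,rr): return cc+rr*((d-cc@n)/(rr@n))[:,None]
    def res(p):
        P=onp(p[0],c0,r);return np.hypot(P@L-p[1],P@U-p[2])-.040
    s=least_squares(res,[np.array([.61,-.215,.098])@n,-.27,.0],loss="soft_l1",f_scale=.0005)
    C=s.x[0]*n+s.x[1]*L+s.x[2]*U
    cb,rb=ray("wrist",f([bore[0]]),ci);B=onp(s.x[0],cb,rb)[0]
    ck,rk=ray("wrist",f(k[:,0,:]),ci);K=onp(s.x[0],ck,rk)
    print("yaw",round(yaw,2),"face centre",C.round(4),"(z should be .0983)","rms",np.std(s.fun).round(5),"bore",B.round(4),"off L,U mm",((B-C)@L*1e3).round(2),((B-C)@U*1e3).round(2),"bore dia L,U",np.ptp(K@L),np.ptp(K@U))
    # alternative with z fixed
    def res2(p):
        d=p[0];P=onp(d,c0,r);cz=(.0983-d*n[2])/U[2];return np.hypot(P@L-p[1],P@U-cz)-.040
    s=least_squares(res2,s.x[:2],loss="soft_l1",f_scale=.0005);d=s.x[0];C=d*n+s.x[1]*L+(.0983-d*n[2])/U[2]*U;B=onp(d,cb,rb)[0]
    print("  zfix",C.round(4),"rms",np.std(s.fun).round(5),"bore",B.round(4),"off",((B-C)@L*1e3).round(2),((B-C)@U*1e3).round(2))
E
python3 m.py
```

```text
[[ 0.6289 -0.2616  0.01  ]
 [ 0.6636 -0.2573  0.01  ]
 [ 0.6195 -0.1739  0.01  ]
 [ 0.6559 -0.1696  0.01  ]]
foot edge yaws [np.float64(7.046038489691479), np.float64(6.739222897047324)]
57 [[533, 250], [220, 255], [540, 255], [548, 260], [559, 265], [191, 270]] [[127, 385], [615, 385], [126, 390], [617, 390], [123, 395], [618, 395]]
bore ((412.0487365722656, 327.3415832519531), (63.07441329956055, 115.61808776855469), 88.41409301757812)
yaw 6.89 face centre [ 0.6132 -0.2196  0.1003] (z should be .0983) rms 0.00055 bore [ 0.6131 -0.2127  0.0978] off L,U mm 6.8 -2.54 bore dia L,U 0.019402880611736117 0.01945411470267957
  zfix [ 0.6147 -0.2195  0.0983] rms 0.00066 bore [ 0.6143 -0.2126  0.0966] off 6.88 -1.74
yaw 6.0 face centre [ 0.6132 -0.2193  0.1003] (z should be .0983) rms 0.00058 bore [ 0.6132 -0.2127  0.0977] off L,U mm 6.51 -2.65 bore dia L,U 0.019407277188673577 0.01942412111500299
  zfix [ 0.6147 -0.2192  0.0983] rms 0.00068 bore [ 0.6144 -0.2126  0.0965] off 6.61 -1.82
yaw 8.0 face centre [ 0.613  -0.2199  0.1005] (z should be .0983) rms 0.00067 bore [ 0.6126 -0.2128  0.0982] off L,U mm 7.14 -2.43 bore dia L,U 0.0193762014630387 0.019467716765248402
  zfix [ 0.6147 -0.2198  0.0983] rms 0.0008 bore [ 0.6141 -0.2126  0.0968] off 7.19 -1.5
```

```bash
sed -i 's/range(235,400,5)/range(235,335,3)/' m.py; python3 m.py | grep -A1 "yaw 6.89"
python3 - <<'E'
E
```

```text
yaw 6.89 face centre [ 0.4436 -0.2301  0.2244] (z should be .0983) rms 0.0 bore [ 0.4333 -0.2313  0.263 ] off L,U mm 0.11 40.0 bore dia L,U 5.579592343707418e-12 5.594275043208086e-12
  zfix [ 0.6147 -0.2194  0.0983] rms 0.0003 bore [ 0.6143 -0.2126  0.0966] off 6.83 -1.74
```

```bash
cat >> m.py <<'E'
print("----")
th=np.radians(6.89);F=np.array([np.cos(th),np.sin(th),0]);n=F*np.cos(np.radians(15))+np.array([0,0,np.sin(np.radians(15))]);L=np.array([-np.sin(th),np.cos(th),0]);U=np.cross(n,L)
C=np.array([.6147,-.2194,.0983])
br=((big[...,0]>8)&(big[...,0]<20)&(big[...,1]>80)&(big[...,2]<130)&(big[...,2]>60)).astype(np.uint8);br[:235]=0;br[425:]=0;br[:,:240]=0;br[:,585:]=0
br=cv2.morphologyEx(br,cv2.MORPH_OPEN,np.ones((9,9)))
k,_=cv2.findContours(br,cv2.RETR_EXTERNAL,cv2.CHAIN_APPROX_NONE);k=max(k,key=cv2.contourArea)[:,0]
k=k[(k[:,1]<420)];print(k.min(0),k.max(0))
c0,r=ray("wrist",f(k),ci);P=c0+r*((C@n-c0@n)/(r@n))[:,None]
s=least_squares(lambda p:np.hypot((P-C)@L-p[0],(P-C)@U-p[1])-p[2],[.007,0,.026],loss="soft_l1",f_scale=.0005);print("hub circle L,U,r",s.x,np.std(s.fun))
E
python3 m.py | sed -n '/----/,$p'
```

```text
----
[253 252] [572 419]
hub circle L,U,r [ 0.00680103 -0.00068221  0.02657813] 0.000201061027203074
```

>>> play_rows(
  rows="0 0 0 -30 0 0 0;0 0 0 -30 0 0 0;0 0 .105 -20 0 0 0;0 0 .105 0 0 0 0;0 0 .105 0 0 0 0;0 0 .105 0 0 0 0;.12 0 0 -20 0 0 0;.12 0 0 -20 0 0 0",
)

```text
time: 5.25
position: [0.537, -0.2194, 0.2593]
tool_rot: [-0.468, 0.528, 0.463, 0.536]
ft_force: [-1.0, -0.4, 0.8]
grip_width: 0.0873
```

```bash
cat > g.py <<'E'
from h import *
import sys
# dispenser frame
DY=np.radians(-4.7);DA=np.array([np.cos(DY),np.sin(DY),0]);DL=np.array([-np.sin(DY),np.cos(DY),0]);D0=np.array([.567,.173,0])
def disp(x,y,z): return D0+DA*x*1e-3+DL*y*1e-3+np.array([0,0,z*1e-3])
TY=np.radians(6.89);TF=np.array([np.cos(TY),np.sin(TY),0]);TL=np.array([-np.sin(TY),np.cos(TY),0]);TN=TF*np.cos(np.radians(15))+np.array([0,0,np.sin(np.radians(15))]);TU=np.cross(TN,TL)
BORE=np.array([.6139,-.2125,.0988])
TILT=-.14
def rot(axis): return toolrot(axis)*R.from_rotvec([np.pi,0,0])*R.from_rotvec([0,0,TILT])
def go(P,Rt):
    p,r,o=pose();rv=(r.inv()*Rt).as_rotvec();tcp=np.array(P)+Rt.apply([.019,0,0])
    print("p",p.round(4),"q",o["q"].round(2),"F",o["ft_force"].round(1),"w",round(o["grip_width"],4),"t",round(o["time"],2))
    print("turn",rv.round(4),"| shift after turn",(Rt.inv().apply(tcp-p)*1e3).round(1),"| shift now",(r.inv().apply(tcp-p)*1e3).round(1))
def dcur(axis=None):
    p,r,o=pose();g=p-r.apply([.019,0,0]);d=g-D0;a=(r*R.from_rotvec([0,0,TILT]).inv()).apply([0,1,0])
    return np.array([d@DA,d@DL,d[2]])*1e3
E
python3 - <<'E'
from g import *
print(disp(-80,22,75)); go(disp(-80,22,150),rot(DA))
E
```

```text
[0.48907166 0.2014811  0.075     ]
p [ 0.537  -0.2194  0.2593] q [-0.58  0.42  1.51  0.01  1.2  -2.03] F [-1.  -0.4  0.8] w 0.0873 t 5.25
turn [ 3.083   0.2356 -0.0102] | shift after turn [ 138.7  -66.2 -415.6] | shift now [128.1 107.2 410.4]
```

>>> play_rows(
  rows=".123 0 0 0 0 0 0;.123 0 0 0 0 0 0;.123 0 0 0 0 0 0;.123 0 0 0 0 0 0;.123 0 0 0 0 0 0;.123 0 0 0 0 0 0;.123 0 0 0 0 0 0;.123 0 0 0 0 0 0",
)

```text
time: 5.92
position: [0.5363, -0.2201, 0.2601]
tool_rot: [-0.16, 0.684, 0.158, 0.694]
ft_force: [0.3, -1.5, -0.1]
grip_width: 0.087
```

>>> play_rows(
  rows=".123 0 0 0 0 0 0;.123 0 0 0 0 0 0;.123 0 0 0 0 0 0;.123 0 0 0 0 0 0;.123 0 0 0 0 0 0;.123 0 0 0 0 0 0;.123 0 0 0 0 0 0;.123 0 0 0 0 0 0",
)

```text
time: 6.58
position: [0.5363, -0.2201, 0.2601]
tool_rot: [0.187, 0.677, -0.184, 0.688]
ft_force: [-0.5, 0.3, 0.1]
grip_width: 0.0868
```

>>> play_rows(
  rows=".123 0 0 0 0 0 0;.123 0 0 0 0 0 0;.123 0 0 0 0 0 0;.123 0 0 0 0 0 0;.123 0 0 0 0 0 0;.123 0 0 0 0 0 0;.123 0 0 0 0 0 0;.123 0 0 0 0 0 0",
)

```text
time: 7.25
position: [0.5363, -0.2201, 0.2601]
tool_rot: [0.49, 0.51, -0.482, 0.518]
ft_force: [0.2, 0.5, 0.0]
grip_width: 0.0871
```

>>> play_rows(
  rows=".123 0 0 0 0 0 0;0 0 -.07 0 0 0 0;0 0 -.07 0 0 0 0;0 0 0 0 0 0 0",
)

```text
time: 7.58
position: [0.5383, -0.2207, 0.2598]
tool_rot: [-0.484, -0.516, 0.544, -0.452]
ft_force: [0.7, 0.0, 0.6]
grip_width: 0.0872
```

```bash
python3 - <<'E'
from g import *
go(disp(-80,22,150),rot(DA))
E
```

```text
p [ 0.5383 -0.2207  0.2598] q [-0.55  0.48  1.41 -0.06  1.36  1.1 ] F [0.7 0.  0.6] w 0.0872 t 7.58
turn [ 0.0212  0.0021 -0.0158] | shift after turn [ 139.4  -67.5 -416.7] | shift now [ 137.5  -60.9 -418.4]
```

>>> play_rows(
  rows=".0212 .002 -.0158 0 0 0 0;0 0 0 0 -6.1 -37.9 0;0 0 0 0 -6.1 -37.9 0;0 0 0 0 -6.1 -37.9 0;0 0 0 0 -6.1 -37.9 0;0 0 0 0 -6.1 -37.9 0;0 0 0 0 -6.1 -37.9 0;0 0 0 0 -6.1 -37.9 0",
)

```text
time: 8.25
position: [0.5156, 0.0491, 0.2657]
tool_rot: [-0.486, -0.514, 0.553, -0.44]
ft_force: [-0.1, -0.3, 0.7]
grip_width: 0.087
```

>>> play_rows(
  rows="0 0 0 0 -6.1 -37.9 0;0 0 0 0 -6.1 -37.9 0;0 0 0 0 -6.1 -37.9 0;0 0 0 0 -6.1 -37.9 0;0 0 0 35 0 0 0;0 0 0 35 0 0 0;0 0 0 35 0 0 0;0 0 0 30 0 0 0",
)

```text
time: 8.92
position: [0.4847, 0.2023, 0.1341]
tool_rot: [-0.485, -0.515, 0.553, -0.44]
ft_force: [0.6, -1.0, 0.2]
grip_width: 0.0871
```

>>> play_rows(
  rows="0 0 0 0 0 0 0;0 0 0 0 0 0 0",
)

```text
time: 9.08
position: [0.485, 0.2019, 0.1347]
tool_rot: [-0.485, -0.515, 0.554, -0.44]
ft_force: [-0.3, -0.2, 0.5]
grip_width: 0.0871
```

```bash
python3 - <<'E'
from g import *
go(disp(-80,22,75),rot(DA));print(dcur())
E
```

```text
p [0.485  0.2019 0.1347] q [0.16 0.57 1.67 0.04 1.04 1.79] F [-0.3 -0.2  0.5] w 0.0871 t 9.08
turn [-0.0018 -0.0005  0.0052] | shift after turn [77.5 12.4  0.1] | shift now [77.4 12.8  0.1]
[-81.35382901  22.04337949 153.46167876]
```

>>> play_rows(
  rows="0 0 .005 26 4.2 0 0;0 0 0 26 4.2 0 0;0 0 0 25.5 4 0 0;0 0 0 0 0 0 0;0 0 0 0 0 0 .5;0 0 0 0 0 0 .8;0 0 0 0 0 0 1;0 0 0 0 0 0 1",
  squeeze=20,
)

```text
time: 9.75
position: [0.4895, 0.2024, 0.0585]
tool_rot: [-0.488, -0.513, 0.551, -0.443]
ft_force: [-0.6, 0.1, 0.5]
grip_width: 0.0681
```

>>> play_rows(
  rows="0 0 0 0 0 0 1;0 0 0 0 0 0 1;0 0 0 0 0 0 1;0 0 0 0 0 0 1;0 0 0 0 0 0 1;0 0 0 0 0 0 1",
  squeeze=55,
)

```text
time: 10.25
position: [0.488, 0.2022, 0.0564]
tool_rot: [-0.486, -0.513, 0.552, -0.442]
ft_force: [-0.6, 0.2, 0.7]
grip_width: 0.0285
```

```bash
python3 - <<'E'
from g import *
go(disp(-80,22,75),rot(DA));print(dcur())
E
```

```text
p [0.488  0.2022 0.0564] q [0.16 0.69 1.71 0.04 0.87 1.78] F [-0.6  0.2  0.7] w 0.0285 t 10.25
turn [-0.0012 -0.0008 -0.0027] | shift after turn [ 0.4 -1.5  0.6] | shift now [ 0.4 -1.5  0.6]
[-78.55895436  22.57595255  75.1927562 ]
```

>>> play_rows(
  rows="0 0 0 0 0 0 1;0 0 0 0 0 0 1;0 0 0 0 0 0 1;0 0 0 0 0 0 1;0 0 0 0 0 0 1;0 0 0 0 0 0 1",
)

```text
time: 10.75
position: [0.4879, 0.2021, 0.0564]
tool_rot: [-0.486, -0.513, 0.552, -0.442]
ft_force: [-0.1, 0.3, -0.4]
grip_width: 0.0173
```

```bash
python3 - <<'E'
from g import *
go(disp(-80,22,75),rot(DA));print(dcur())
E
```

```text
p [0.4879 0.2021 0.0564] q [0.16 0.69 1.71 0.04 0.87 1.78] F [-0.1  0.3 -0.4] w 0.0173 t 10.75
turn [-0.0013 -0.0008 -0.0026] | shift after turn [ 0.4 -1.4  0.6] | shift now [ 0.4 -1.4  0.6]
[-78.58088259  22.54138971  75.21126257]
```

>>> play_rows(
  rows="0 0 0 -5 -.7 0 1;0 0 0 -5 -.7 0 1;0 0 0 0 0 0 1;0 0 0 0 0 0 1",
)

```text
time: 11.08
position: [0.4884, 0.2022, 0.067]
tool_rot: [-0.487, -0.513, 0.551, -0.442]
ft_force: [-0.0, -1.0, -1.6]
grip_width: 0.0173
```

```bash
python3 - <<'E'
from g import *
go(disp(-80,0,85),rot(DA));print(dcur(),pose()[2]["moment"])
E
```

```text
p [0.4884 0.2022 0.067 ] q [0.16 0.68 1.71 0.04 0.89 1.79] F [-0.  -1.  -1.6] w 0.0173 t 11.08
turn [-0.0011 -0.0011 -0.0039] | shift after turn [ 1.1 -1.7 22.7] | shift now [ 1.1 -1.7 22.7]
[-78.18773807  22.62952377  85.86514668] [-0.0743687   0.14300221  0.00155423]
```

Force = spindle weight only. Slide out and up.

>>> play_rows(
  rows="0 0 0 0 0 7.5 1;0 0 0 0 0 7.5 1;0 0 0 0 0 7.7 1;0 0 0 0 0 0 1;0 0 0 -15 -2.1 0 1;0 0 0 -30 -4.2 0 1;0 0 0 -30 -4.2 0 1;0 0 0 0 0 0 1",
)

```text
time: 11.75
position: [0.4895, 0.1797, 0.1468]
tool_rot: [-0.49, -0.511, 0.549, -0.444]
ft_force: [1.1, -1.1, -0.9]
grip_width: 0.0173
```

```bash
python3 - <<'E'
from g import *
print(dcur());
pre=BORE-TN*(.144+.035)   # handle centre, tip 35 mm before the face
print("pre",pre, "tool tilt");go(pre,rot(TN));go(pre+[-.03,0,.1],rot(TN))
E
```

```text
[-75.34817644   0.31692869 165.6533385 ]
pre [ 0.44224792 -0.23324179  0.05247139] tool tilt
p [0.4895 0.1797 0.1468] q [0.12 0.54 1.68 0.03 1.04 1.76] F [ 1.1 -1.1 -0.9] w 0.0173 t 11.75
turn [-0.2047 -0.0035  0.248 ] | shift after turn [ 100.9 -107.2  404.3] | shift now [112.4   4.1 415.4]
p [0.4895 0.1797 0.1468] q [0.12 0.54 1.68 0.03 1.04 1.76] F [ 1.1 -1.1 -0.9] w 0.0173 t 11.75
turn [-0.2047 -0.0035  0.248 ] | shift after turn [  -2.  -124.6  400.7] | shift now [ 17.  -38.3 417.6]
```

>>> play_rows(
  rows="0 0 0 0 -7 38 1;0 0 0 0 -7 38 1;0 0 0 0 -7 38 1;0 0 0 0 -7 38 1;0 0 0 0 -7 38 1;0 0 0 0 -7 38 1;0 0 0 0 -7 38 1;0 0 0 0 -7 38 1",
)

```text
time: 12.42
position: [0.4042, -0.1204, 0.1494]
tool_rot: [-0.487, -0.514, 0.552, -0.441]
ft_force: [1.3, -1.2, -1.4]
grip_width: 0.0173
```

>>> play_rows(
  rows="0 0 0 0 -7 38 1;0 0 0 0 -7 38 1;0 0 0 0 -7 38 1;-.068 -.001 .083 0 0 0 1;-.068 -.001 .083 0 0 0 1;-.068 -.001 .083 0 0 0 1;0 0 0 0 0 0 1;0 0 0 0 0 0 1",
)

```text
time: 13.08
position: [0.374, -0.2306, 0.1521]
tool_rot: [0.499, 0.502, -0.443, 0.549]
ft_force: [-0.1, 0.8, -1.3]
grip_width: 0.0176
```

```bash
python3 - <<'E'
from g import *
pre=BORE-TN*(.144+.035)
go(pre,rot(TN))
import pickle
T=imaging.camera("top");S=imaging.camera("wrist");pickle.dump((T,S,imaging.camera_info("wrist")),open("w4.pkl","wb"))
p,r,o=pose();g=p-r.apply([.019,0,0]);a=(r*R.from_rotvec([0,0,TILT]).inv()).apply([0,1,0]);tip=g-.001*a+.144*a
c=proj("top",[tip,g])
print("g",g,"tip",tip,c)
x,y=c[0].astype(int);x0,y0=x-50,y-30
t=cv2.resize(T[y0:y0+100,x0:x0+110],None,fx=4,fy=4,interpolation=cv2.INTER_CUBIC);print(x0,y0)
s=cv2.resize(S,None,fx=.6,fy=.6);im=np.zeros((400,440+336,3),np.uint8);im[:t.shape[0],:440]=t;im[:252,440:]=s;cv2.imwrite("pics/w4.png",im)
E
```

```text
p [ 0.374  -0.2306  0.1521] q [-0.87  0.38  2.01  0.14  0.7   0.49] F [-0.1  0.8 -1.3] w 0.0176 t 13.08
turn [-0.011  -0.0022  0.0184] | shift after turn [126.1  54.8  10.9] | shift now [125.   57.2  10.5]
g [ 0.37378886 -0.23137388  0.17133205] tip [ 0.51164752 -0.21581521  0.20600073] [[376.42646702 230.04272198]
 [382.57669097 290.40276863]]
326 200
```

View pics/w4.png

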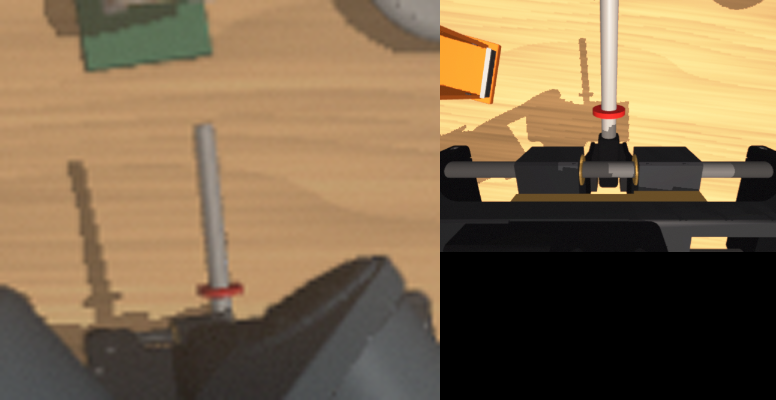

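```bash
cat > rod.py <<'E'
from g import *
def rodcheck(S,ci,verb=True):
    hsv=cv2.cvtColor(S,cv2.COLOR_BGR2HSV);p,r,o=pose();T=ci["world_to_cam"]
    red=((hsv[...,1]>150)&((hsv[...,0]<6)|(hsv[...,0]>172))&(hsv[...,2]>60));red[:,:250]=0;red[:,320:]=0
    ys,xs=np.where(red);print("collar px",xs.min(),xs.max(),ys.min(),ys.max())
    out=[]
    for v in range(5,150,12):
        row=S[v,240:330].astype(int);g=(hsv[v,240:330,1]<60)
        xs=np.where(g)[0]+240
        if len(xs):out.append((v,xs.min(),xs.max()))
    print(out)
    # tool-frame rays
    for v,a,b in out[::3]:
        d=[]
        for c in (a-.5,(a+b)/2,b+.5):
            c0,rr=ray("wrist",[[c,v]],ci);c0=r.inv().apply(c0-p);rr=r.inv().apply(rr[0]);d.append((c0,rr))
        rr=d[1][1];c0=d[1][0]
        # intersect with rod plane: axis through grasp (x=-.019,y=0) dir (TILT frame)
        u=R.from_rotvec([0,0,TILT]).inv().apply([0,1,0]);nrm=np.array([u[1],-u[0],0])
        # top surface irrelevant: centre ray hits axis plane
        t=((np.array([-.019,0,0])-c0)@nrm)/(rr@nrm);P=c0+t*rr
        print("row",v,"along",((P-[-.019,0,0])@u*1e3).round(1),"lateral z mm",(P[2]*1e3).round(2),"width px",b-a+1,"expected",round(12*290.8/ (1e3*t*(rr@r.inv().apply(T[2,:3]))),1))
E
python3 - <<'E'
from rod import *
import pickle
T,S,ci=pickle.load(open("w4.pkl","rb"));rodcheck(S,ci)
E
```

```text
collar px 255 307 175 197
[(5, np.int64(267), np.int64(296)), (17, np.int64(268), np.int64(296)), (29, np.int64(268), np.int64(296)), (41, np.int64(268), np.int64(296)), (53, np.int64(268), np.int64(295)), (65, np.int64(268), np.int64(295)), (77, np.int64(268), np.int64(295)), (89, np.int64(269), np.int64(294)), (101, np.int64(269), np.int64(294)), (113, np.int64(269), np.int64(294)), (125, np.int64(269), np.int64(294)), (137, np.int64(269), np.int64(293)), (149, np.int64(269), np.int64(293))]
row 5 along 118.5 lateral z mm 0.37 width px 30 expected 31.8
row 41 along 106.7 lateral z mm 0.57 width px 29 expected 30.5
row 77 along 93.8 lateral z mm 0.37 width px 28 expected 29.1
row 113 along 79.6 lateral z mm 0.37 width px 26 expected 27.8
row 149 along 64.1 lateral z mm 0.15 width px 25 expected 26.5
```

>>> play_rows(
  rows="-.011 -.002 .018 0 0 0 1;0 0 0 31 0 3.6 1;0 0 0 31 0 3.6 1;0 0 0 31 0 3.6 1;0 0 0 31 18 .5 1;0 0 0 0 18 0 1;0 0 0 0 18 0 1;0 0 0 0 0 0 1",
)

```text
time: 13.85
position: [0.4497, -0.2341, 0.0351]
tool_rot: [0.498, 0.499, -0.434, 0.56]
ft_force: [0.4, -1.1, -1.3]
grip_width: 0.0173
```

>>> play_rows(
  rows="0 0 0 0 0 0 1;0 0 0 0 0 0 1",
)

```text
time: 14.02
position: [0.4452, -0.2327, 0.0359]
tool_rot: [0.499, 0.501, -0.434, 0.559]
ft_force: [-0.1, 0.3, -1.2]
grip_width: 0.0174
```

```bash
cat >> g.py <<'E'
BORE=BORE-.0004*TL
UT=R.from_rotvec([0,0,TILT]).inv().apply([0,1,0])  # spindle axis in tool frame
def scur():
    "grasp point in bore coords: along(from face), left, up mm; axis error"
    p,r,o=pose();g=p-r.apply([.019,0,0]);d=(g-BORE)*1e3;a=r.apply(UT)
    print("q",o["q"].round(2),"t",round(o["time"],2),"F along,left,up",[round(float(o["ft_force"]@v),1) for v in(TN,TL,TU)],"w",round(o["grip_width"],4))
    print("along",round(d@TN,1),"tip depth",round(d@TN+143,1),"left",round(d@TL,2),"up",round(d@TU,2),"axis err left,up",(a@TL).round(4),(a@TU).round(4), "tip left/up",round(d@TL+143*(a@TL),2),round(d@TU+143*(a@TU),2))
    print("1mm along =",r.inv().apply(TN).round(4),"left",r.inv().apply(TL).round(3),"up",r.inv().apply(TU).round(3))
E
python3 - <<'E'
from g import *
scur();go(BORE-TN*(.143+.035),rot(TN))
p,r,o=pose();g=p-r.apply([.019,0,0]);tip=g+.143*r.apply(UT)
T=imaging.camera("top");c=proj("top",[tip,BORE]);print(c)
x,y=c[0].astype(int);x0,y0=x-50,y-50;print(x0,y0)
cv2.imwrite("pics/w5.png",cv2.resize(T[y0:y0+90,x0:x0+100],None,fx=7,fy=6.5,interpolation=cv2.INTER_CUBIC)[:590])
E
```

```text
q [-0.76  0.67  1.96  0.22  0.45  0.48] t 14.02 F along,left,up [-0.4, 0.3, -1.1] w 0.0174
along -177.8 tip depth -34.8 left 0.63 up 2.04 axis err left,up 0.0062 0.0013 tip left/up 1.51 2.22
1mm along = [-0.1383  0.9904  0.0062] left [-0.     0.006 -1.   ] up [-0.99  -0.138 -0.001]
p [ 0.4452 -0.2327  0.0359] q [-0.76  0.67  1.96  0.22  0.45  0.48] F [-0.1  0.3 -1.2] w 0.0174 t 14.02
turn [ 0.0062  0.0001 -0.0013] | shift after turn [2.  0.1 0.6] | shift now [2.  0.1 0.6]
[[366.2515796  211.47398628]
 [365.12279385 198.02959805]]
316 161
```

View pics/w5.png

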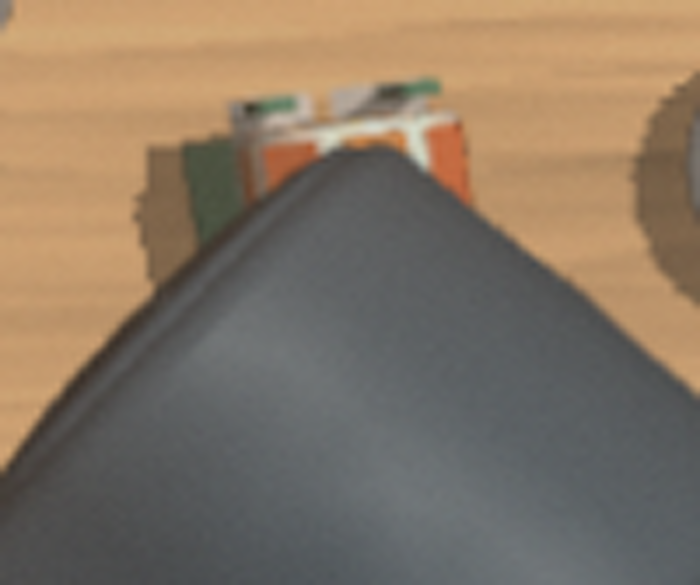

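>>> play_rows(
  rows=".006 0 -.001 0 0 0 1;0 0 0 2 0 .6 1;0 0 0 -2.1 15 0 1;0 0 0 -2.1 15 0 1;0 0 0 0 0 0 1;0 0 0 0 0 0 1",
)

```text
time: 14.57
position: [0.4744, -0.2307, 0.0421]
tool_rot: [0.501, 0.499, -0.436, 0.557]
ft_force: [0.1, 0.8, -0.8]
grip_width: 0.0175
```

```bash
python3 -c "
from g import *
scur()"
```

```text
q [-0.72  0.67  1.89  0.19  0.5   0.57] t 14.57 F along,left,up [-0.0, 0.8, -0.8] w 0.0175
along -147.9 tip depth -4.9 left -0.87 up 0.49 axis err left,up -0.0003 0.0013 tip left/up -0.91 0.68
1mm along = [-1.382e-01  9.904e-01 -3.000e-04] left [-0.001 -0.001 -1.   ] up [-0.99  -0.138  0.001]
```

>>> play_rows(
  rows="0 0 0 .3 0 -.9 1;0 0 0 -.7 5 0 1;0 0 0 -.7 5 0 1;0 0 0 -.7 5 0 1;0 0 0 0 0 0 1;0 0 0 0 0 0 1",
)

```text
time: 15.07
position: [0.4892, -0.2278, 0.0456]
tool_rot: [0.501, 0.499, -0.436, 0.557]
ft_force: [-0.7, -0.5, -1.6]
grip_width: 0.0176
```

```bash
python3 -c "
from g import *
scur();print(pose()[2]['moment'])"
```

```text
q [-0.69  0.67  1.86  0.18  0.53  0.61] t 15.07 F along,left,up [-1.1, -0.4, -1.4] w 0.0176
along -132.5 tip depth 10.5 left 0.19 up -0.05 axis err left,up -0.0003 0.0012 tip left/up 0.14 0.12
1mm along = [-1.384e-01  9.904e-01 -3.000e-04] left [-0.001 -0.    -1.   ] up [-0.99  -0.138  0.001]
[-0.09022923  0.37110098 -0.00194001]
```

>>> play_rows(
  rows="0 0 0 -.7 5 0 1;0 0 0 -.7 5 0 1;0 0 0 0 0 0 1;0 0 0 0 0 0 1",
)

```text
time: 15.4
position: [0.499, -0.2267, 0.0483]
tool_rot: [0.501, 0.499, -0.436, 0.557]
ft_force: [0.2, -0.0, -1.0]
grip_width: 0.0174
```

```bash
python3 -c "
from g import *
scur();print(pose()[2]['moment'])"
```

```text
q [-0.68  0.67  1.84  0.17  0.55  0.63] t 15.4 F along,left,up [-0.1, -0.0, -1.0] w 0.0174
along -122.3 tip depth 20.7 left 0.15 up -0.04 axis err left,up -0.0003 0.0013 tip left/up 0.1 0.15
1mm along = [-1.383e-01  9.904e-01 -3.000e-04] left [-0.001 -0.    -1.   ] up [-0.99  -0.138  0.001]
[-0.12641567  0.38475958  0.04043747]
```

>>> play_rows(
  rows="0 0 0 -1.4 10 0 1;0 0 0 -1.4 10 0 1;0 0 0 -1.4 10 0 1;0 0 0 -1.4 10 0 1;0 0 0 -1.4 10 0 1;0 0 0 0 0 0 1;0 0 0 0 0 0 1",
)

```text
time: 15.98
position: [0.5478, -0.2207, 0.0614]
tool_rot: [0.5, 0.499, -0.436, 0.557]
ft_force: [-0.0, 0.5, -0.8]
grip_width: 0.0176
```

```bash
python3 -c "
from g import *
scur();print(pose()[2]['moment'])"
```

```text
q [-0.62  0.68  1.73  0.14  0.65  0.73] t 15.98 F along,left,up [-0.2, 0.5, -0.8] w 0.0176
along -71.3 tip depth 71.7 left 0.25 up -0.05 axis err left,up 0.0004 0.0015 tip left/up 0.31 0.17
1mm along = [-1.380e-01  9.904e-01  4.000e-04] left [-0.001  0.    -1.   ] up [-0.99  -0.138  0.001]
[-0.10568764  0.3055324   0.03412347]
```

>>> play_rows(
  rows="0 0 0 -1.1 8 0 1;0 0 0 -1.1 8 0 1;0 0 0 -.8 6 0 1;0 0 0 -.3 2 0 1;0 0 0 -.2 1.5 0 1;0 0 0 0 0 0 1;0 0 0 0 0 0 1",
)

```text
time: 16.57
position: [0.5714, -0.2178, 0.0677]
tool_rot: [0.501, 0.499, -0.436, 0.557]
ft_force: [-1.1, -0.2, -1.6]
grip_width: 0.0175
```

```bash
python3 -c "
from g import *
scur();print(pose()[2]['moment'])"
```

```text
q [-0.59  0.69  1.67  0.12  0.69  0.77] t 16.57 F along,left,up [-1.5, -0.0, -1.3] w 0.0175
along -46.7 tip depth 96.3 left 0.26 up -0.15 axis err left,up -0.0013 0.0007 tip left/up 0.08 -0.05
1mm along = [-0.1389  0.9903 -0.0013] left [-0.    -0.001 -1.   ] up [-0.99  -0.139  0.001]
[-0.04265495  0.48099271  0.00111069]
```

>>> play_rows(
  rows="0 0 0 -.3 2 0 1;0 0 0 -.3 2 0 1;0 0 0 0 0 0 1;0 0 0 0 0 0 1",
)

```text
time: 16.9
position: [0.5732, -0.2174, 0.0681]
tool_rot: [0.5, 0.501, -0.437, 0.555]
ft_force: [-6.6, -3.1, -1.1]
grip_width: 0.0175
```

```bash
python3 -c "
from g import *
scur();print(pose()[2]['moment'])
S=imaging.camera('wrist');cv2.imwrite('pics/w6.png',S)"
```

```text
q [-0.58  0.69  1.66  0.12  0.7   0.78] t 16.9 F along,left,up [-7.0, -2.3, 0.7] w 0.0175
along -44.8 tip depth 98.2 left 0.44 up -0.26 axis err left,up -0.0008 -0.0037 tip left/up 0.33 -0.8
1mm along = [-1.433e-01  9.897e-01 -8.000e-04] left [ 0.001 -0.001 -1.   ] up [-0.99  -0.143 -0.001]
[-0.51614381  1.27111231 -0.06482251]
```

View pics/w6.png

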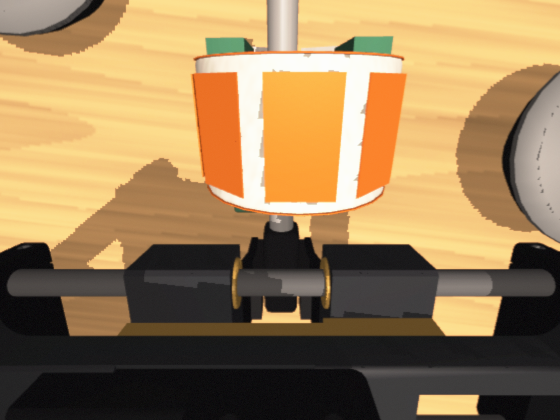

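>>> play_rows(
  rows="0 0 0 -3 -1.2 0 1;0 0 0 -3 -.4 0 1;0 0 0 -3 -.4 0 1;0 0 0 -3 -.4 0 1;0 0 0 -4 -.6 0 1;0 0 0 -4 -.6 0 1;0 0 0 -4 -.6 0 1;0 0 0 -4 -.6 0 1",
)

```text
time: 17.62
position: [0.5667, -0.2178, 0.0962]
tool_rot: [0.5, 0.5, -0.436, 0.556]
ft_force: [-3.3, 0.2, -7.2]
grip_width: 0.0176
```

>>> play_rows(
  rows="0 0 0 -5 -.7 0 1;0 0 0 -6 -.8 0 1;0 0 0 -6 -.8 0 1;0 0 0 -6 -.8 0 1;0 0 0 -6 -.8 0 1;0 0 0 -6 -.8 0 1;0 0 0 0 0 0 1;0 0 0 0 0 0 1",
)

```text
time: 18.28
position: [0.5593, -0.2199, 0.1313]
tool_rot: [0.501, 0.498, -0.436, 0.558]
ft_force: [-0.4, -0.3, -3.2]
grip_width: 0.0172
```

```bash
python3 -c "
from rod import *
scur();print(pose()[2]['moment'])
ci=imaging.camera_info('wrist');S=imaging.camera('wrist');T=imaging.camera('scene')
c=proj('scene',[[.63,-.21,.16]])[0].astype(int)
t=cv2.resize(T[c[1]-50:c[1]+50,max(c[0]-60,0):c[0]+60],None,fx=4,fy=4)
cv2.imwrite('pics/w7.png',np.hstack([cv2.resize(S[:320,160:460],(375,400)),t[:400]]))"
```

```text
q [-0.6   0.58  1.66  0.11  0.81  0.78] t 18.28 F along,left,up [-1.3, -0.3, -3.0] w 0.0172
along -42.2 tip depth 100.8 left -0.34 up 64.49 axis err left,up -0.0008 0.0032 tip left/up -0.46 64.94
1mm along = [-1.364e-01  9.907e-01 -8.000e-04] left [-0.002 -0.001 -1.   ] up [-0.991 -0.136  0.003]
[-0.07923543  0.50035672  0.01340118]
```

View pics/w7.png

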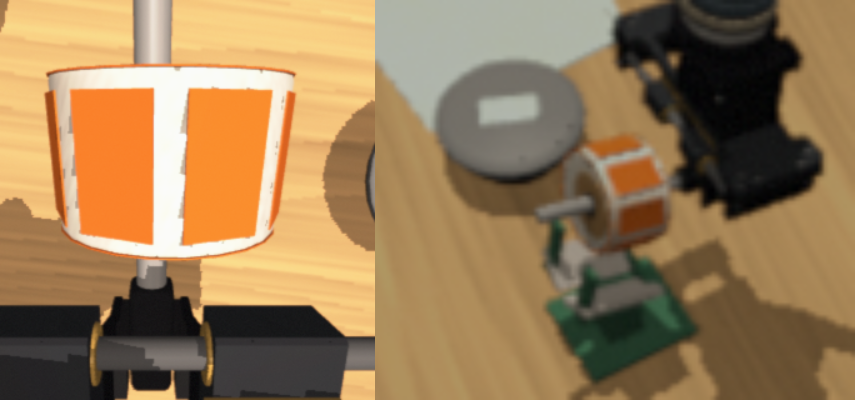

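```bash
python3 -c "
from g import *
A=DA*np.cos(np.radians(15))+np.array([0,0,np.sin(np.radians(15))])
go(disp(-80,0,190),rot(A));go(disp(-80,0,190),rot(DA))"
```

```text
p [ 0.5586 -0.2194  0.1303] q [-0.6   0.58  1.67  0.11  0.81  0.78] F [ 0.3 -0.2 -3.3] w 0.0178 t 18.38
turn [ 0.1996 -0.0238 -0.0014] | shift after turn [ -52.9  -95.8 -391.8] | shift now [ -43.4  -16.  -404.1]
p [ 0.5586 -0.2194  0.1303] q [-0.6   0.58  1.67  0.11  0.81  0.78] F [ 0.3 -0.2 -3.3] w 0.0178 t 18.38
turn [ 0.2016  0.0024 -0.2623] | shift after turn [ -25.6 -111.1 -391.8] | shift now [ -44.1  -20.9 -405.1]
```

>>> play_rows(
  rows="0 0 0 -15 -2 0 1;0 0 0 -15 -2 -5 1;0 0 0 -13 -2 -15 1;0 0 0 0 -1 -25 1;0 0 0 0 -1 -30 1;0 0 0 0 -1 -30 1;0 0 0 0 -1 -30 1;0 0 0 0 -1 -30 1",
)

```text
time: 19.05
position: [0.5223, -0.0561, 0.1711]
tool_rot: [0.501, 0.499, -0.436, 0.556]
ft_force: [0.5, 0.5, -2.9]
grip_width: 0.0174
```

>>> play_rows(
  rows="0 0 0 0 -1 -30 1;0 0 0 0 -1 -30 1;0 0 0 0 -1 -30 1;0 0 0 0 -1 -30 1;0 0 0 0 -1 -30 1;0 0 0 0 -1 -30 1;0 0 0 0 -1 -29 1;0 0 0 0 0 -20 1",
)

```text
time: 19.72
position: [0.4874, 0.1716, 0.1701]
tool_rot: [0.5, 0.5, -0.436, 0.556]
ft_force: [0.9, -0.5, -3.4]
grip_width: 0.0175
```

>>> play_rows(
  rows="0 0 0 0 0 -10 1;.05 -.006 0 0 0 0 1;.05 -.006 0 0 0 0 1;.05 -.006 0 0 0 0 1;.05 -.006 0 0 0 0 1;0 0 0 0 0 0 1;0 0 0 0 0 0 1",
)

```text
time: 20.3
position: [0.4876, 0.1787, 0.1703]
tool_rot: [0.548, 0.447, -0.49, 0.51]
ft_force: [0.1, 0.1, -3.7]
grip_width: 0.0168
```

```bash
python3 -c "
from g import *
print(dcur());go(disp(-79,0,190),rot(DA))
print(proj('wrist',[[0.5,0,0]]) is not None)"
```

```text
[-81.96591566  -0.79899553 189.11444584]
p [0.4876 0.1787 0.1703] q [ 0.15  0.42  1.83 -0.04  0.77  1.83] F [ 0.1  0.1 -3.7] w 0.0168 t 20.3
turn [ 5.000e-04 -1.000e-04 -2.622e-01] | shift after turn [-0.6 -2.1 -0.8] | shift now [-1.2 -1.9 -0.8]
True
```

>>> play_rows(
  rows="0 0 -.06 0 0 0 1;0 0 -.06 0 0 0 1;0 0 -.06 0 0 0 1;0 0 -.06 0 0 0 1;0 0 0 0 0 0 1;0 0 0 0 0 0 1;0 0 0 0 0 0 1",
)

```text
time: 20.88
position: [0.4868, 0.1788, 0.1702]
tool_rot: [-0.491, -0.509, 0.547, -0.448]
ft_force: [-0.1, 0.2, -2.7]
grip_width: 0.0171
```

```bash
python3 -c "
from rod import *
import pickle
print(dcur());go(disp(-79,0,115),rot(DA))
ci=imaging.camera_info('wrist');S=imaging.camera('wrist');pickle.dump((S,ci),open('w8.pkl','wb'));cv2.imwrite('pics/w8.png',S)
E=proj('wrist',[disp(-43,-9,104),disp(-43,9,104),disp(43,-9,104),disp(43,9,104)],ci);print(E.round(0))
p,r,o=pose();g=p-r.apply([.019,0,0]);print(proj('wrist',[g+r.apply(UT)*t for t in(.037,.12,.14)],ci).round(0))"
```

```text
[-78.20333137  -0.78790541 189.02067253]
p [0.4868 0.1788 0.1702] q [0.12 0.5  1.67 0.03 1.08 1.76] F [-0.1  0.2 -2.7] w 0.0171 t 20.88
turn [-0.0001 -0.     -0.0225] | shift after turn [73.4  9.1 -0.8] | shift now [73.6  7.5 -0.8]
[[291. 165.]
 [268. 165.]
 [293.  36.]
 [265.  36.]]
[[280. 205.]
 [280.   1.]
 [280. -68.]]
```

View pics/w8.png

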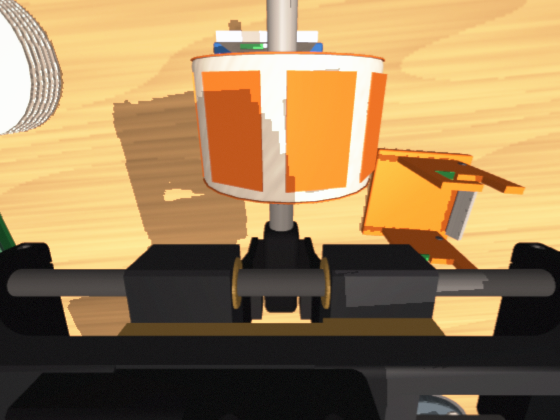

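>>> play_rows(
  rows="0 0 0 18 2 -.4 1;0 0 0 18 2 -.4 1;0 0 0 18 2 0 1;0 0 0 18 1.5 0 1;0 0 0 0 0 0 1;0 0 0 0 0 0 1",
)

```text
time: 21.43
position: [0.4852, 0.1799, 0.0977]
tool_rot: [-0.49, -0.509, 0.548, -0.447]
ft_force: [-0.6, 0.0, -2.8]
grip_width: 0.0176
```

```bash
python3 -c "
from g import *
print(dcur());go(disp(-79,0,85),rot(DA))"
```

```text
[-79.8044599    0.22426161 116.60885137]
p [0.4852 0.1799 0.0977] q [0.12 0.61 1.73 0.03 0.92 1.76] F [-0.6  0.  -2.8] w 0.0176 t 21.43
turn [ 0.0003  0.0005 -0.0204] | shift after turn [31.2  4.8  0.2] | shift now [31.3  4.2  0.2]
```

>>> play_rows(
  rows="0 0 -.015 8 1 0 1;0 0 0 8 1.1 0 1;0 0 0 8 1.1 0 1;0 0 0 8 1.2 0 1;0 0 0 0 0 0 1;0 0 0 0 0 0 1",
)

```text
time: 21.93
position: [0.4863, 0.1798, 0.0652]
tool_rot: [-0.487, -0.513, 0.551, -0.443]
ft_force: [-0.9, 0.3, -3.4]
grip_width: 0.0172
```

```bash
python3 -c "
from g import *
print(dcur());go(disp(-79,22,85),rot(DA))"
```

```text
[-78.45430267   0.19200593  84.00160989]
p [0.4863 0.1798 0.0652] q [0.12 0.67 1.73 0.04 0.87 1.75] F [-0.9  0.3 -3.4] w 0.0172 t 21.93
turn [-0.0003  0.0002 -0.0061] | shift after turn [ -0.9  -0.8 -21.8] | shift now [ -0.9  -0.8 -21.8]
```

>>> play_rows(
  rows="0 0 -.003 -.8 0 -5.5 1;0 0 0 0 0 -5.5 1;0 0 0 0 0 -5.5 1;0 0 0 0 0 -5.3 1;0 0 0 0 0 0 1;0 0 0 0 0 0 1",
)

```text
time: 22.43
position: [0.4887, 0.2022, 0.0667]
tool_rot: [-0.486, -0.513, 0.551, -0.443]
ft_force: [0.1, -0.9, -3.1]
grip_width: 0.0174
```

```bash
python3 -c "
from g import *
print(dcur());go(disp(-79,22,75.3),rot(DA))"
```

```text
[-77.86123884  22.66268927  85.55198889]
p [0.4887 0.2022 0.0667] q [0.16 0.68 1.71 0.04 0.89 1.79] F [ 0.1 -0.9 -3.1] w 0.0174 t 22.43
turn [ 0.0009  0.     -0.005 ] | shift after turn [10.3  0.2  0.7] | shift now [10.3  0.2  0.7]
```

>>> play_rows(
  rows="0 0 -.003 3.4 .2 .2 1;0 0 0 3.4 .2 0 1;0 0 0 3 .2 0 1;0 0 0 0 0 0 1;0 0 0 0 0 0 1",
)

```text
time: 22.85
position: [0.488, 0.2013, 0.0567]
tool_rot: [-0.486, -0.514, 0.552, -0.442]
ft_force: [0.1, -0.1, -1.2]
grip_width: 0.0172
```

```bash
python3 -c "
from g import *
print(dcur());go(disp(-79,22,75.0),rot(DA));print(pose()[2]['moment'])"
```

```text
[-78.43080706  21.73369122  75.50080523]
p [0.488  0.2013 0.0567] q [0.16 0.69 1.71 0.04 0.87 1.78] F [ 0.1 -0.1 -1.2] w 0.0172 t 22.85
turn [-0.0006 -0.0001 -0.0015] | shift after turn [ 0.6 -0.5 -0.3] | shift now [ 0.6 -0.5 -0.3]
[-0.01097398  0.13880115 -0.00669714]
```

Weight is partly taken up. Lower 0.4 mm more, then open gently.

>>> play_rows(
  rows="0 0 0 .4 0 0 1;0 0 0 0 0 0 1;0 0 0 0 0 0 .8;0 0 0 0 0 0 .75;0 0 0 0 0 0 .7;0 0 0 0 0 0 .6;0 0 0 0 0 0 .5;0 0 0 0 0 0 .4",
)

```text
time: 23.52
position: [0.4881, 0.2016, 0.0565]
tool_rot: [-0.486, -0.514, 0.552, -0.442]
ft_force: [0.1, -0.3, 0.2]
grip_width: 0.0388
```

>>> play_rows(
  rows="0 0 0 0 0 0 .3;0 0 0 0 0 0 .3;0 0 0 0 0 0 .3;0 0 0 0 0 0 .3;0 0 0 0 0 0 .3;0 0 0 0 0 0 .3;0 0 0 0 0 0 .3;0 0 0 0 0 0 .3",
)

```text
time: 24.18
position: [0.4879, 0.2015, 0.0564]
tool_rot: [-0.486, -0.514, 0.552, -0.442]
ft_force: [-0.3, -0.6, 0.9]
grip_width: 0.0606
```

```bash
python3 -c "
from g import *
print(dcur());go(disp(-79,22,75.0),rot(DA))"
```

```text
[-78.52787145  21.90802547  75.21687494]
p [0.4879 0.2015 0.0564] q [0.16 0.69 1.71 0.04 0.87 1.78] F [-0.3 -0.6  0.9] w 0.0606 t 24.18
turn [-0.0002 -0.0001 -0.0016] | shift after turn [ 0.3 -0.5 -0.1] | shift now [ 0.3 -0.5 -0.1]
```

>>> play_rows(
  rows="0 0 0 -20 -5 0 .3;0 0 0 -30 -8 0 .3;0 0 0 -35 -10 0 .3;0 0 0 -35 -10 0 .3;0 0 0 -35 -15 0 .3;0 0 0 0 -20 0 .3;0 0 0 0 0 0 .3;0 0 0 0 0 0 .3",
)

```text
time: 24.85
position: [0.4414, 0.2053, 0.2195]
tool_rot: [-0.486, -0.514, 0.552, -0.442]
ft_force: [-0.6, -0.1, -0.1]
grip_width: 0.0613
```

```bash
python3 -c "
from g import *
o=pose()[2];print(o['position'],o['ft_force'],o['grip_width'])
S=imaging.camera('wrist');T=imaging.camera('top');C=imaging.camera('scene')
c=proj('top',[disp(-30,10,80)])[0].astype(int);d=proj('scene',[disp(-30,10,80)])[0].astype(int)
print(c-[32,40],d-[32,40])
f=lambda I,c:cv2.resize(I[c[1]-40:c[1]+40,c[0]-32:c[0]+32],(240,300),interpolation=cv2.INTER_CUBIC)
cv2.imwrite('pics/w9.png',np.hstack([S[:300,140:440],f(T,c),f(C,d)]))"
```

```text
[0.44138929 0.20525607 0.21950362] [-0.6267207  -0.05510953 -0.12820845] 0.061264841059275335
[179 189] [299 222]
```

```bash
python3 -c "
from g import *
import pickle
ci=imaging.camera_info('wrist');S=imaging.camera('wrist');hsv=cv2.cvtColor(S,cv2.COLOR_BGR2HSV)
ex=proj('wrist',[disp(-105,22,84),disp(-55,22,84),disp(-33,22,85),disp(-31,22,108),disp(21,22,108),disp(64,22,78)],ci);print('expected px handle ends, collar, roll top ends, tip',ex.round(0).tolist())
def todisp(px,z):
    d=cast('wrist',px,z,ci)-D0;return np.c_[d@DA,d@DL]*1e3
m=(hsv[...,2]<70).astype(np.uint8)
a,b=ex[0],ex[1];x0,x1=int(a[0]-25),int(a[0]+25);y0,y1=int(min(a[1],b[1])-12),int(max(a[1],b[1])+12);print('box',x0,x1,y0,y1)
for v in range(max(y0,0),min(y1,419),5):
    xs=np.where(m[v,x0:x1])[0]+x0
    if len(xs):print(v,xs.min(),xs.max(),todisp([[(xs.min()+xs.max())/2,v]],.084).round(1).tolist())
og=((hsv[...,0]<20)&(hsv[...,1]>150)&(hsv[...,2]>120)).astype(np.uint8)
n,l,s,c=cv2.connectedComponentsWithStats(og);print('orange blobs',[(s[i].tolist()) for i in range(1,n) if s[i,4]>150])
rod=[]
for v in range(2,60,6):
    e=int(ex[5][0]);xs=np.where((hsv[v,e-30:e+30,1]<60))[0]+e-30
    if len(xs):rod.append((v,xs.min(),xs.max()))
print('lowsat rows',[(int(a),int(b),int(c)) for a,b,c in rod])
for nme in('top','scene'):
    I=imaging.camera(nme);h=cv2.cvtColor(I,cv2.COLOR_BGR2HSV);e=proj(nme,[disp(-4.5,22,92)])[0];M=((h[...,0]<20)&(h[...,1]>170)).astype(np.uint8);q=np.zeros_like(M);x,y=e.astype(int);q[y-22:y+22,x-22:x+22]=M[y-22:y+22,x-22:x+22];ys,xs=np.where(q);print(nme,'roll expected',e.round(1),'orange centroid',xs.mean().round(1),ys.mean().round(1),len(xs),xs.min(),xs.max(),ys.min(),ys.max())
"
```

```text
expected px handle ends, collar, roll top ends, tip [[280.0, 161.0], [280.0, 108.0], [280.0, 82.0], [280.0, 80.0], [280.0, 3.0], [280.0, -54.0]]
box 255 305 95 172
110 273 293 [[-56.8, 19.4]]
115 273 294 [[-61.2, 18.9]]
120 273 294 [[-65.7, 18.9]]
125 273 294 [[-70.3, 18.9]]
130 274 294 [[-74.9, 18.4]]
135 274 293 [[-79.6, 18.8]]
140 274 293 [[-84.4, 18.8]]
145 274 293 [[-89.2, 18.8]]
150 274 293 [[-94.1, 18.8]]
155 274 293 [[-99.0, 18.8]]
orange blobs [[237, 13, 18, 58, 925], [264, 12, 30, 57, 1645], [303, 12, 24, 59, 1177], [263, 76, 35, 7, 159], [373, 97, 155, 116, 5588]]
lowsat rows [(2, 261, 308), (8, 249, 308), (14, 255, 303), (20, 255, 303), (26, 255, 303), (32, 255, 303), (38, 255, 303), (44, 255, 302), (50, 256, 302), (56, 256, 302)]
top roll expected [207.3 218.8] orange centroid 217.5 220.1 46 203 221 213 226
scene roll expected [325.4 267.5] orange centroid 325.8 269.1 226 315 335 255 285
```

```bash
python3 -c "
from rig import robot
print(robot.hand_in())"
```

```text
the job is handed in; nothing more can be done
None
```

The label dispenser is reloaded and the job is handed in, at about 25 s on the robot's clock; no verdict was reported.

I took the spindle out by its handle and threaded it through the bore, which is offset towards +y of the stand. I pushed until the collar met the roll, with about 7 N of resistance from the back posts. I then lifted the roll about 64 mm, carried it on the spindle, lowered it into both slots and slid it to the closed ends. After seating it I let go and backed the gripper off.

**Last checks after release:**
- **Seating:** The wrist force dropped to about zero with the handle at 75 mm, its home height. The handle lay within 0.01 rad of the dispenser's axis, at about its home position lengthwise.
- **Collar:** The roll's near edge was within about 2 mm of where it would be against the collar.
- **Disagreement:** In the wrist image the handle read y ≈ 19 mm across instead of the nominal 22. That is within the allowed 16–28 mm and the pocket's 3 mm play, so I left it.
- **Weak check:** The top camera could not confirm the roll, because its mask picked up only part of it (about 10 pixels off in the image). The scene camera agreed to within 2 pixels.
- **Not checked:** The viewing limit stopped a final look by eye, so these checks are measured from the images. I did not re-measure the meals or the lids after the job; I noticed no contact with them.

While looking at the roll early on, the last joint twice stopped at its range limit (about −2.855 against the listed −2.85). I turned the gripper half round, and the joint stayed clear of the limit after that.

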